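# Clamp a drive unit in the bench vise

### The arm

A 7-joint arm with a two-finger parallel gripper is mounted at the origin on the work surface. World frame = base frame: x ahead of the robot, y to its left, z up, the work surface at z = 0. Lengths are in m, angles in rad, forces in N, time in s.
With the tool pointing down it reaches from about 0.4 to 0.85 m from the base axis. Payload 10.4 kg.
Tool frame: the origin (TCP) lies between the finger pads; the fingertips stand 8 mm ahead of it and the grasp point (between the pads) lies 11 mm behind it; z points along the fingers, x is the direction in which the jaws open and shut, and the axes are right-handed (so a half turn about z gives the same grasp; the last joint's range is limited). The gripper opens to 87 mm and grips with 3 to 60 N. Pads are 19 mm wide; open, the fingers measure 117 mm over their backs; the gripper's body (75 mm by 190 mm) begins 51 mm behind the grasp point.
Start: joints at [1.272, 0.332, -0.065, 1.46, 0.022, 1.35, -0.088], TCP at [0.17, -0.601, 0.231] pointing down, gripper open.
Joint ranges: [-2.6, 2.6], [-0.5, 2.12], [-1.47, 1.34], [0.16, 2.42], [-1.27, 4.41], [0.06, 2.06], [-2.6, 2.6]. Speed limits (rad/s): [2.22, 2.22, 2.79, 2.79, 3.14, 3.14, 3.14].

### API

Orientations are given as a unit quaternion [x, y, z, w].
In Python, from bench import r, viewer gives the robot as it stands.
- The arm moves only by the tool apply_moves, never from a script. Its argument "increments" is a list of rows, each an object with "grip": the closure in counts, from 0 (fully open) to 255 (shut); "xyz": the shift along the tool's x, y, z in mm, a list of three; "rotation": the turn, a rotation vector about the tool's x, y, z in degrees, a list of three. A call has 1 to 5 rows; each row is the pose to reach, as a shift and turn from the pose measured when the call began, along the tool's axes at that moment; what a row does not reach only later rows make up. A row lasts 1/8 s, in which the tool goes at most 62.5 mm and 10.7 degrees, less where a joint would pass 70% of its speed; a pose out of reach is approached as far as the arm can. A call with a gripper value outside its range is refused whole. The fingers move at their own pace and stop on an object; "squeeze" is the grip in N (left out, the last holds). Time passes only in rows, so rows that repeat a pose let the fingers close. It gives the time, the measured TCP pose, the force and the opening at its end, in the units of the state.
- r.read_state(): the state, without advancing time (a new reading comes with each control period).
- viewer.camera(name): name is "side" or "top" or "wrist"; returns a dict with "img" (480x640x3 uint8, blue, green, red), "range_z" (480x640 float32, m along the optical axis (not along the pixel's ray), 0 where there is no reading), "vertical_fov" (degrees; the focal length in pixels is half the picture's height over the tangent of half this angle, whatever the lens; pixels are square), "cx", "cy" (the principal point, pixels), "rvec" (rotation vector, rad) and "tvec" (3), from world to camera coordinates, as OpenCV has them. Camera axes: x right, y down, z forward; pixel columns grow to the right and rows downward; lengths in m; the calibration is good to about 2 mm. A picture is of the moment at which its call begins.
- r.close_job(): hands the job in, once; it reports no verdict.
The state is a dict: "time": time; "joint_positions": joint angles; "joint_vel": joint speeds; "joint_torque": joint torques, N m; "ee_pos": TCP position; "eef_rot": TCP orientation; "ft_force": force on the tool from outside, world axes, zero at the start; "torque": the same for the moment, N m; "width": finger opening in m.
Only numpy, scipy, OpenCV 4.12 (cv2) and the standard library are available. Lean on these libraries where they do the work, as an engineer would, in place of code of your own. Each camera call takes 0.05 s, during which the arm holds its last target.

### The job

Stand the loose drive unit, motor upward, on the vise bed with its length across the gap between the jaws, then wind the handwheel clockwise (seen from above) until the sprung jaw face has pushed it home against the fixed jaw and holds it firmly, its springs partly but not fully squeezed. Leave the wheel at rest and let go; do not knock the tape roll, the jar or the small bare motor about.

Things in the scene. Friction and masses are not known exactly. Their poses are not given: they have to be found in the camera images.
- vise: grey bench vise fixed to the bench; base plate 130 (x) x 360 (y) x 20 mm, its top is the bed. Origin: centre of its underside, z up. Jaws close along y. -y end: fixed steel jaw, 100 wide in x, 25 thick, top 65 above the bench. Then the moving jaw, same width and height. +y end: gear head 90 x 90, top 100 above the bench, under a horizontal handwheel
- fixed_jaw (a point): centre of the fixed jaw's inner (+y) face, at (0, -150, 45) mm in the vise's frame; axes parallel to the vise's
- moving_face (a point): centre of the front (-y) side of the sprung steel face plate (100 x 10 x 45 mm) on the moving jaw; axes parallel to the vise's. It faces fixed_jaw; with the springs free the gap between them along the vise's y is 132 mm less jaw
- jaw (a joint): travel of the moving jaw towards the fixed jaw, m: 0 fully open, 0.070 at most. Driven by the wheel only, 20 mm per turn; self-locking, it stays where it is left
- jaw_face (a joint): how far the face plate is pressed back against its springs into the moving jaw, m: 0 free, 0.014 fully squeezed; stiffness 2.5 N per mm
- wheel (a joint): angle of the handwheel, rad, growing clockwise seen from above; turning it clockwise closes the jaw: jaw = 0.020 x angle / 6.283. 0 to 22 rad, so several turns are possible; takes about 0.2 N m to turn (3 to 4 N at the crank), a little more as the springs squeeze
- wheel_axis (a point): centre of the handwheel, on its vertical axis, at (0, 125, 115) mm in the vise's frame. Rim circle 62 mm in radius, bar 14 mm thick, its top 122 mm above the bench; three spokes, low hub (top 126 mm above the bench)
- crank_grip (a point): point on the axis of the upright black crank handle on the wheel's rim, 62 mm from the wheel's axis and 158 mm above the bench. Handle 24 mm thick, 124 to 182 mm above the bench; a sleeve that spins freely on its pin, so it can be pinched from above and led round without turning the gripper. At wheel = 0 it lies on the vise's +x side of the wheel's axis
- drive_unit: loose drive unit, about 0.35 kg: black gear case 60 (x) x 90 (y) x 45 (z) mm with a bright upright motor can, 36 mm across and 45 tall, in the middle of its top (90 mm high in all). Origin: centre of its underside, z up, y along its length. It is clamped by its 60 mm wide ends (its y faces), either way round
- tape: bystander: roll of masking tape lying flat, 100 mm across, 25 high; origin under its centre
- jar: bystander: small jar, 60 mm across, 70 high; origin under its centre
- motor: bystander: small bare motor lying on its side, can 28 mm across and 40 long; origin under its centre
Things that resemble listed ones, but are neither listed nor needed, are in the scene too. What is shaped like the drive_unit but green is not meant.

How it is judged:
By the outcome, as a careful person would: the job done as asked, in the order asked, and still so for the second after the job is handed in, with the robot touching nothing.
It also fails if it takes over 69 s, if anything falls off the work surface, if the arm or the gripper's body presses on something with over 40 N, if the wrist force passes 120 N, or if a joint passes its speed limit or range.

## Working session

There is one attempt and no reset: what is moved stays moved. The work goes in short steps, Python scripts to look and compute and a tool call to move; the robot and the scene stay as the last step left them, time stands still between calls to the robot, and variables do not carry over. Pictures are saved under pics/ and viewed, and the job is handed in when it is done.

Besides the shell and the picture viewer there is one more tool, called after ">>>" by a JSON object that holds its "name" and its "arguments", one argument or row to a line. apply_moves: Moves the arm, as the interface text tells. Its arguments: {"type":"object","properties":{"increments":{"type":"array","items":{"type":"object","properties":{"grip":{"type":"number"},"xyz":{"type":"array","items":{"type":"number"}},"rotation":{"type":"array","items":{"type":"number"}}}}},"squeeze":{"type":"number"}},"required":["increments"]}

```bash
mkdir -p pics; ls; cat > h.py <<'E'
import numpy as np, cv2, pickle
from scipy.spatial.transform import Rotation as R
def cam(viewer,n):
    c=viewer.camera(n); c['f']=240/np.tan(np.radians(c['vertical_fov'])/2)
    c['R']=cv2.Rodrigues(np.array(c['rvec'],float))[0]; c['t']=np.array(c['tvec'],float).ravel(); return c
def pts(c):
    v,u=np.mgrid[0:480,0:640]; z=c['range_z']
    P=np.stack([(u-c['cx'])/c['f']*z,(v-c['cy'])/c['f']*z,z],-1)
    return (P-c['t'])@c['R']
def ray(c,u,v,h):
    d=np.array([(u-c['cx'])/c['f'],(v-c['cy'])/c['f'],1])@c['R']; o=-c['t']@c['R']
    return o+d*(h-o[2])/d[2]
def proj(c,p):
    q=c['R']@np.array(p)+c['t']; return q[:2]/q[2]*c['f']+[c['cx'],c['cy']]
E
python3 - <<'E'
from bench import r,viewer
from h import *
print(r.read_state())
for n in ['side','top','wrist']:
    c=cam(viewer,n); cv2.imwrite(f'pics/a_{n}.png',c['img']); pickle.dump(c,open(f'a_{n}.pkl','wb'))
    print(n,c['vertical_fov'],c['cx'],c['cy'],-c['t']@c['R'],(c['range_z']>0).mean())
E
```

```text
pics
{'time': 0.0, 'joint_positions': array([ 1.27241402,  0.33286819, -0.06469707,  1.46094972,  0.02163112,
        1.34992429, -0.08850552]), 'joint_vel': array([-7.53080246e-04, -4.77111365e-04,  3.41248195e-04,  1.41329273e-03,
       -4.45351708e-04, -1.81544974e-07,  6.32915113e-05]), 'joint_torque': array([-5.45932119e-05, -6.23250532e+01,  2.44673219e-02, -3.89888871e+01,
       -6.14184444e-02,  3.97337589e-02,  1.22168326e-04]), 'ee_pos': array([ 0.17006371, -0.60101446,  0.22975224]), 'eef_rot': array([ 7.97595781e-01, -6.03191878e-01, -6.08356053e-04, -3.97232710e-04]), 'ft_force': array([-0.21325646,  0.49966831, -0.8355529 ]), 'torque': array([ 0.06357003,  0.03097318, -0.0024212 ]), 'width': 0.0873744864137093}
side 50.94008372935025 313.5889880185812 232.1294533531486 [-0.27668919  0.78808405  0.85063948] 0.9960123697916666
top 56.04913642585184 313.101214888168 242.95030697425167 [0.33621713 0.02147194 1.16217215] 0.995908203125
wrist 61.07957930388075 318.3594043857909 237.8315289750499 [ 0.25026902 -0.57815936  0.38408224] 0.996025390625
```

View pics/a_top.png

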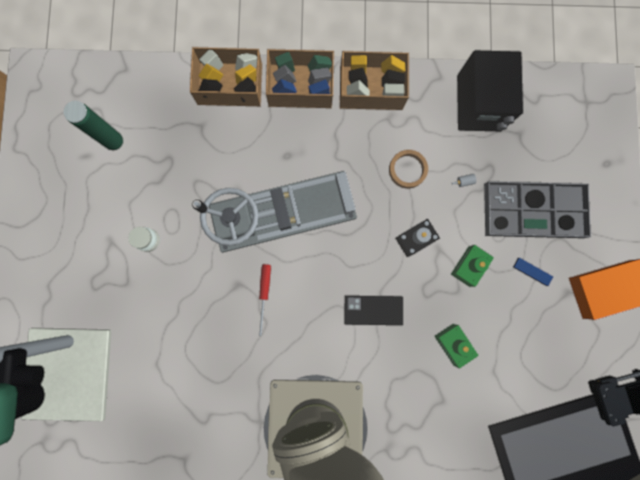

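View pics/a_side.png

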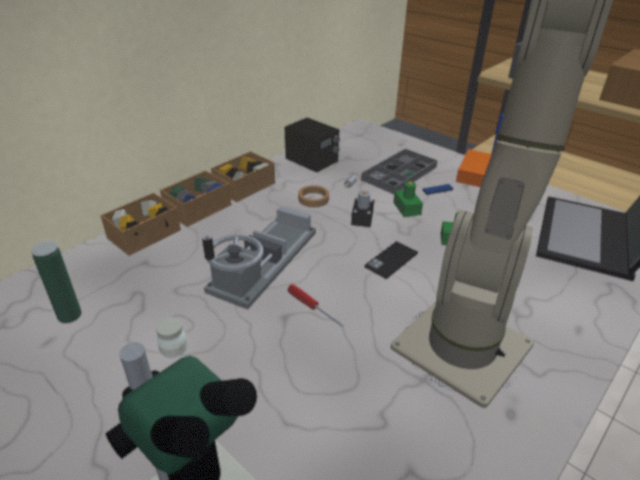

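View pics/a_wrist.png

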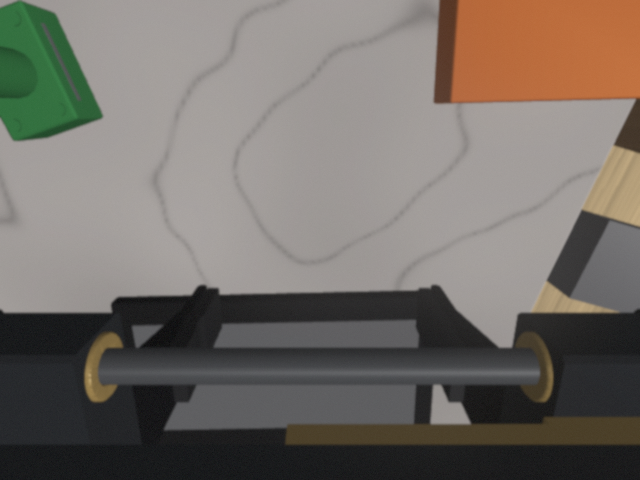

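The black unit with the bright can at top (418,237) fits drive_unit. The green ones at (472,265) and (458,345) are decoys, and the flat black box at (373,310) has no can. The vise runs from its wheel at (229,216) to the fixed jaw at (345,195). Next I'll measure and crop.

```bash
python3 - <<'E'
from h import *
c=pickle.load(open('a_top.pkl','rb')); P=pts(c); im=c['img']
a=cv2.resize(im[205:270,380:460],None,fx=5,fy=5,interpolation=cv2.INTER_CUBIC)
b=cv2.resize(im[160:260,185:365],None,fx=4,fy=4,interpolation=cv2.INTER_CUBIC)
cv2.imwrite('pics/b_unit.png',a); cv2.imwrite('pics/b_vise.png',b)
def reg(x0,x1,y0,y1,lo,hi):
    m=np.zeros((480,640),bool); m[y0:y1,x0:x1]=1
    return m&(P[...,2]>lo)&(P[...,2]<hi)
def rect(m,n):
    q=P[m]; rc=cv2.minAreaRect((q[:,:2]*1000).astype(np.float32)); print(n,m.sum(),'centroid',q.mean(0).round(4),'rect',np.round(rc[0],1),np.round(rc[1],1),round(rc[2],1),'z',np.percentile(q[:,2],[5,50,95]).round(4))
rect(reg(390,445,212,260,.035,.055),'case')
rect(reg(390,445,212,260,.08,.1),'can')
# vise
rect(reg(330,360,165,225,.058,.072),'fixedjaw')
rect(reg(262,300,180,235,.058,.072),'movjaw')
rect(reg(215,360,165,255,.012,.028),'bed')
rect(reg(195,265,180,250,.112,.13),'rim')
rect(reg(185,265,180,250,.165,.19),'crank')
for n,b in dict(tape=(385,432,145,190),jar=(125,162,222,255),motor=(448,480,170,192)).items():
    rect(reg(*b,.008,.1),n)
E
```

```text
case 650 centroid [ 0.4766 -0.2444  0.0452] rect [ 478.8 -248.3] [60.3 90.4] 31.8 z [0.0413 0.0452 0.0493]
can 183 centroid [ 0.4785 -0.2473  0.0899] rect [ 478.5 -248.3] [34.3 33.9] 27.6 z [0.0838 0.0901 0.0951]
fixedjaw 407 centroid [ 0.5847 -0.0615  0.0651] rect [585.2 -61.8] [99.5 25.6] 15.5 z [0.0613 0.0651 0.0686]
movjaw 649 centroid [0.5421 0.0906 0.0658] rect [542.7  91.1] [100.6  61.3] 15.4 z [0.0621 0.0658 0.0692]
bed 3656 centroid [0.5458 0.0497 0.0206] rect [541.8  94.6] [131.2 358.3] 15.7 z [0.0165 0.0206 0.0245]
rim 1317 centroid [0.5061 0.2118 0.1213] rect [507.  214.5] [134.5 135.4] 46.8 z [0.1163 0.1212 0.1266]
crank 79 centroid [0.5209 0.2719 0.1784] rect [523.  274.3] [22.8 22. ] 45.5 z [0.1688 0.1783 0.1871]
tape 610 centroid [ 0.6599 -0.2274  0.0231] rect [ 660.3 -227.5] [97.4 99.7] 47.6 z [0.0118 0.0243 0.0282]
jar 616 centroid [0.4564 0.4315 0.0579] rect [457.  437.2] [56.8 56.9] 18.2 z [0.0211 0.0687 0.0732]
motor 208 centroid [ 0.6321 -0.3756  0.0234] rect [ 631.9 -369.7] [27.6 62.1] 12.3 z [0.0145 0.0243 0.0295]
```

View pics/b_unit.png

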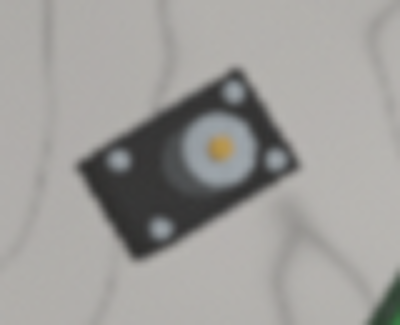

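View pics/b_vise.png

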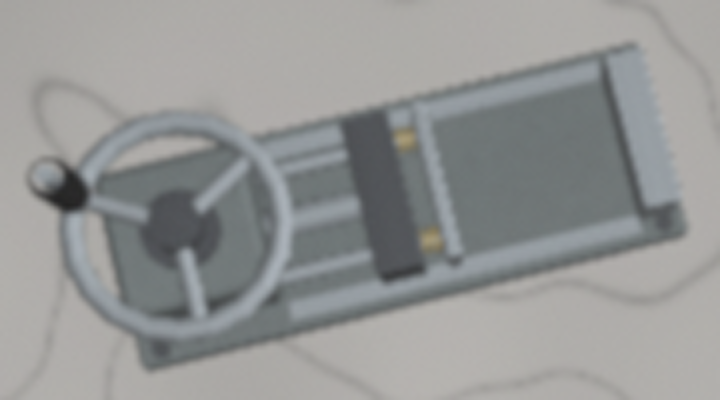

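```bash
cat >> h.py <<'E'
def inc(s,xyz,yaw):
    R0=R.from_quat(s['eef_rot']); T=R.from_euler('z',yaw,degrees=True)*R.from_euler('x',180,degrees=True)
    print('shift',(R0.inv().apply(np.array(xyz)-s['ee_pos'])*1000).round(1),'rot',(R0.inv()*T).as_rotvec(degrees=True).round(2))
def show(s):
    M=R.from_quat(s['eef_rot']).as_matrix(); print('t',round(s['time'],2),'pos',s['ee_pos'].round(4),'yaw',round(np.degrees(np.arctan2(M[1,0],M[0,0])),2),'tz',M[:,2].round(3),'F',s['ft_force'].round(2),'w',round(s['width'],4),'q',s['joint_positions'].round(2))
VO=np.array([.5418,.0946]); PH=15.6
def V(x,y):
    a=np.radians(PH); return VO+[x*np.cos(a)-y*np.sin(a),x*np.sin(a)+y*np.cos(a)]
E
python3 - <<'E'
from bench import r,viewer
from h import *
s=r.read_state(); show(s)
inc(s,[.4785,-.2483,.19],31.7)
for p in [(0,-100/1e3),(0,.125),(.031,.178)]: print(p,V(*p))
# side-view check of can top
c=pickle.load(open('a_side.pkl','rb')); P=pts(c)
m=(abs(P[...,0]-.4785)<.04)&(abs(P[...,1]+.2483)<.04)&(P[...,2]>.08)&(P[...,2]<.1); print(P[m].mean(0), proj(c,[.4785,-.2483,.09]))
E
```

```text
t 0.15 pos [ 0.1701 -0.6011  0.23  ] yaw -74.2 tz [-0.     0.001 -1.   ] F [-0.72 -0.13 -0.54] w 0.0869 q [ 1.27  0.33 -0.06  1.46  0.02  1.35 -0.09]
shift [-255.5 -392.8   40.2] rot [-5.000e-02  4.000e-02 -1.059e+02]
(0, -0.1) [ 0.56869198 -0.00171626]
(0, 0.125) [0.50818502 0.21499532]
(0.031, 0.178) [0.52379031 0.27437945]
[ 0.47431167 -0.24324729  0.08877899] [363.57066622 193.39431461]
```

>>> {"name": "apply_moves", "arguments": {
  "increments": [
    {"grip": 0,"xyz": [-51,-78,8],"rotation": [0,0,-10]},
    {"grip": 0,"xyz": [-85,-131,14],"rotation": [0,0,-20]},
    {"grip": 0,"xyz": [-119,-183,20],"rotation": [0,0,-30]},
    {"grip": 0,"xyz": [-153,-235,25],"rotation": [0,0,-40]},
    {"grip": 0,"xyz": [-187,-288,30],"rotation": [0,0,-50]}
  ]
}}

```text
time: 0.78
ee_pos: [0.3759, -0.3653, 0.2026]
eef_rot: [0.978, -0.207, -0.0, -0.0]
ft_force: [0.6, -0.6, 0.8]
width: 0.0869
```

```bash
python3 - <<'E'
from bench import r,viewer
from h import *
s=r.read_state(); show(s)
inc(s,[.4785,-.2483,.16],31.7)
E
```

```text
t 0.78 pos [ 0.3759 -0.3653  0.2026] yaw -23.88 tz [-0.     0.001 -1.   ] F [ 0.59 -0.57  0.77] w 0.0869 q [ 1.01  0.15 -0.36  1.75  0.06  1.25  0.22]
shift [  46.5 -148.5   42.6] rot [-4.000e-02  2.000e-02 -5.558e+01]
```

>>> {"name": "apply_moves", "arguments": {
  "increments": [
    {"grip": 0,"xyz": [16,-50,14],"rotation": [0,0,-10.6]},
    {"grip": 0,"xyz": [32,-100,28],"rotation": [0,0,-21.2]},
    {"grip": 0,"xyz": [46,-148,42],"rotation": [0,0,-31.8]},
    {"grip": 0,"xyz": [46,-148,42],"rotation": [0,0,-42.4]},
    {"grip": 0,"xyz": [46,-148,42],"rotation": [0,0,-53]}
  ]
}}

```text
time: 1.4
ee_pos: [0.478, -0.2477, 0.1601]
eef_rot: [0.967, 0.255, -0.0, -0.001]
ft_force: [-0.2, -0.5, -1.1]
width: 0.087
```

```bash
python3 - <<'E'
from bench import r,viewer
from h import *
s=r.read_state(); show(s)
inc(s,[.4785,-.2483,.058],31.7)
c=cam(viewer,'wrist'); cv2.imwrite('pics/c_wrist.png',c['img']); print(proj(c,[.4785,-.2483,.09]))
P=pts(c); m=(P[...,2]>.085)&(P[...,2]<.095)&(abs(P[...,0]-.4785)<.03)&(abs(P[...,1]+.2483)<.03)
q=(P[m][:,:2]*1e3).astype(np.float32); print(m.sum(), cv2.minEnclosingCircle(q) if len(q) else 0)
E
```

```text
t 1.4 pos [ 0.478  -0.2477  0.1601] yaw 29.56 tz [-0.001  0.001 -1.   ] F [-0.16 -0.53 -1.05] w 0.087 q [ 0.89  0.24 -0.56  1.76  0.14  1.18  0.8 ]
shift [  0.2   1.  102.1] rot [-0.1   0.02 -2.14]
[320.42126002 260.27354735]
2692 ((476.56707763671875, -247.995849609375), 17.99384880065918)
```

View pics/c_wrist.png

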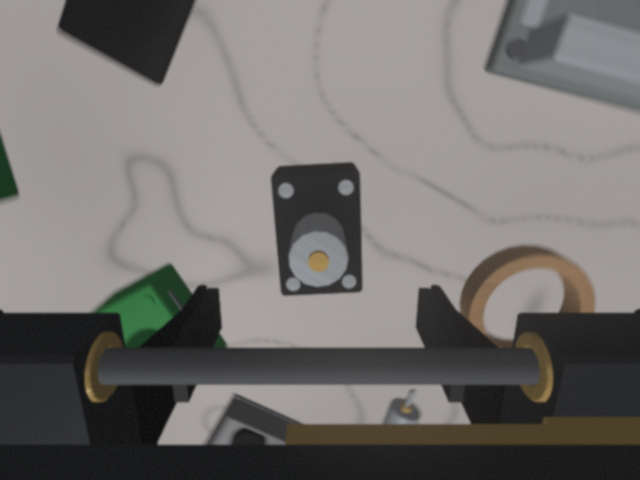

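The wrist view shows the black unit's can at (318,260), centred between the fingers. The green unit at (165,305) clears the left finger. Descending.

>>> {"name": "apply_moves", "arguments": {
  "increments": [
    {"grip": 0,"xyz": [0,1,40],"rotation": [0,0,-2]},
    {"grip": 0,"xyz": [0,1,80],"rotation": [0,0,-2]},
    {"grip": 0,"xyz": [0,1,102],"rotation": [0,0,-2]},
    {"grip": 0,"xyz": [0,1,102],"rotation": [0,0,-2]},
    {"grip": 100,"xyz": [0,1,102],"rotation": [0,0,-2]}
  ],
  "squeeze": 35
}}

```text
time: 2.08
ee_pos: [0.4787, -0.2492, 0.0592]
eef_rot: [0.961, 0.275, 0.0, -0.0]
ft_force: [-0.2, -0.3, 0.0]
width: 0.0824
```

>>> {"name": "apply_moves", "arguments": {
  "increments": [
    {"grip": 255,"xyz": [0,0,0],"rotation": [0,0,0]},
    {"grip": 255,"xyz": [0,0,0],"rotation": [0,0,0]},
    {"grip": 255,"xyz": [0,0,0],"rotation": [0,0,0]},
    {"grip": 255,"xyz": [0,0,0],"rotation": [0,0,0]}
  ]
}}

```text
time: 2.58
ee_pos: [0.4788, -0.2492, 0.0594]
eef_rot: [0.961, 0.275, 0.0, -0.0]
ft_force: [0.2, -0.9, -0.1]
width: 0.0447
```

```bash
python3 - <<'E'
from bench import r,viewer
from h import *
s=r.read_state(); show(s)
inc(s,[.4785,-.2483,.17],31.7)
E
```

```text
t 2.58 pos [ 0.4788 -0.2492  0.0594] yaw 31.98 tz [ 0.  0. -1.] F [ 0.23 -0.87 -0.1 ] w 0.0447 q [ 0.86  0.37 -0.54  1.85  0.22  0.99  0.78]
shift [   0.3   -0.9 -110.6] rot [-0.02 -0.02  0.28]
```

Still closing. I'll finish the grip, then lift.

>>> {"name": "apply_moves", "arguments": {
  "increments": [
    {"grip": 255,"xyz": [0,0,0],"rotation": [0,0,0]},
    {"grip": 255,"xyz": [0,0,0],"rotation": [0,0,0]},
    {"grip": 255,"xyz": [0,0,0],"rotation": [0,0,0]},
    {"grip": 255,"xyz": [0,0,0],"rotation": [0,0,0]}
  ]
}}

```text
time: 3.08
ee_pos: [0.4788, -0.2491, 0.0594]
eef_rot: [0.961, 0.275, 0.0, -0.0]
ft_force: [-0.2, 0.7, -0.8]
width: 0.0356
```

>>> {"name": "apply_moves", "arguments": {
  "increments": [
    {"grip": 255,"xyz": [0,0,-25],"rotation": [0,0,0]},
    {"grip": 255,"xyz": [0,0,-60],"rotation": [0,0,0]},
    {"grip": 255,"xyz": [0,0,-100],"rotation": [0,0,0]},
    {"grip": 255,"xyz": [0,0,-110],"rotation": [0,0,0]},
    {"grip": 255,"xyz": [0,0,-110],"rotation": [0,0,0]}
  ]
}}

```text
time: 3.7
ee_pos: [0.4785, -0.2492, 0.1688]
eef_rot: [0.961, 0.275, -0.0, -0.0]
ft_force: [-0.5, -0.3, -3.5]
width: 0.0353
```

```bash
python3 - <<'E'
from bench import r,viewer
from h import *
s=r.read_state(); show(s)
inc(s,[*V(0,-.099),.17],15.6)
c=cam(viewer,'wrist'); cv2.imwrite('pics/d_wrist.png',c['img'])
E
```

```text
t 3.7 pos [ 0.4785 -0.2492  0.1688] yaw 31.97 tz [-0.  0. -1.] F [-0.46 -0.33 -3.47] w 0.0353 q [ 0.9   0.24 -0.57  1.74  0.14  1.2   0.85]
shift [ 207.8 -163.2   -1.1] rot [-0.02  0.   16.37]
```

View pics/d_wrist.png

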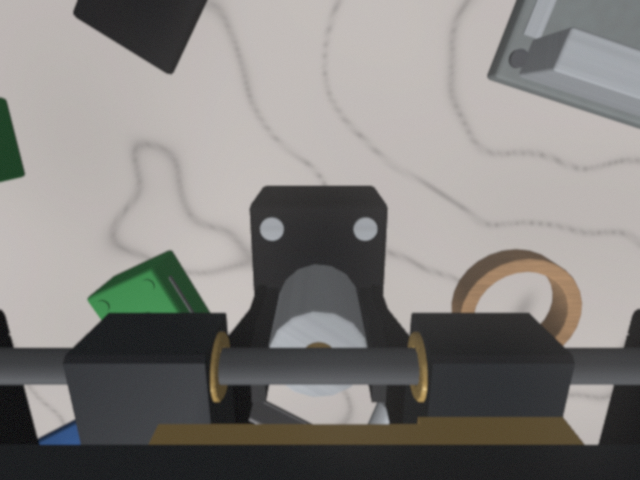

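The unit is held square: its case is centred at x≈318 in the wrist view and the wrist load is 3.5 N. Carrying it over to the vise.

>>> {"name": "apply_moves", "arguments": {
  "increments": [
    {"grip": 255,"xyz": [30,-23,-2],"rotation": [0,0,3]},
    {"grip": 255,"xyz": [75,-59,-3],"rotation": [0,0,7]},
    {"grip": 255,"xyz": [120,-95,-3],"rotation": [0,0,10]},
    {"grip": 255,"xyz": [165,-130,-2],"rotation": [0,0,14]},
    {"grip": 255,"xyz": [200,-157,-1],"rotation": [0,0,16.4]}
  ]
}}

```text
time: 4.38
ee_pos: [0.5642, -0.0074, 0.1672]
eef_rot: [0.991, 0.135, -0.002, -0.001]
ft_force: [0.6, -0.0, -2.6]
width: 0.0352
```

>>> {"name": "apply_moves", "arguments": {
  "increments": [
    {"grip": 255,"xyz": [5,0,0],"rotation": [0,0,0]},
    {"grip": 255,"xyz": [5,0,0],"rotation": [0,0,0]}
  ]
}}

```text
time: 4.62
ee_pos: [0.5682, -0.0064, 0.1654]
eef_rot: [0.991, 0.136, -0.003, -0.001]
ft_force: [-1.1, -0.8, -3.7]
width: 0.0354
```

```bash
python3 - <<'E'
from bench import r,viewer
from h import *
s=r.read_state(); show(s)
inc(s,[*V(0,-.099),.08],15.6)
c=cam(viewer,'wrist'); cv2.imwrite('pics/e_wrist.png',c['img'])
for n in ['top']:
    c=cam(viewer,n); cv2.imwrite('pics/e_%s.png'%n,cv2.resize(c['img'][150:270,185:385],None,fx=4,fy=4))
E
```

```text
t 4.62 pos [ 0.5682 -0.0064  0.1654] yaw 15.6 tz [-0.007  0.002 -1.   ] F [-1.13 -0.75 -3.71] w 0.0354 q [ 0.49  0.33 -0.67  1.67  0.21  1.23  0.04]
shift [ 2.2 -5.1 85.4] rot [-0.22  0.35 -0.  ]
```

View pics/e_wrist.png

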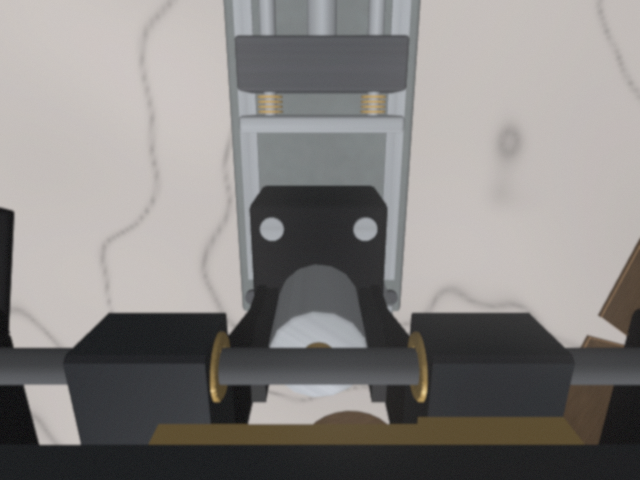

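View pics/e_top.png

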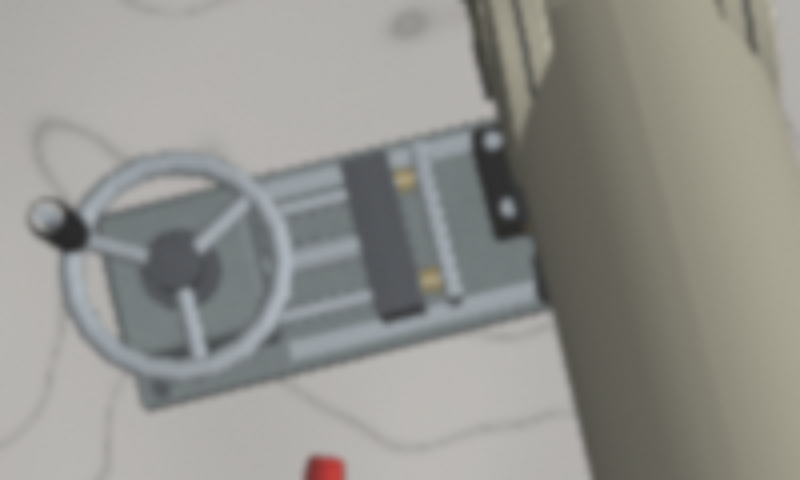

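The wrist view shows the unit (case edges x≈250–387) parallel with the vise bed and centred on it. The moving face edge is at row 120, so there is room. Lowering.

>>> {"name": "apply_moves", "arguments": {
  "increments": [
    {"grip": 255,"xyz": [2,-5,15],"rotation": [-0.2,0.3,0]},
    {"grip": 255,"xyz": [2,-5,40],"rotation": [-0.2,0.3,0]},
    {"grip": 255,"xyz": [2,-5,65],"rotation": [-0.2,0.3,0]},
    {"grip": 255,"xyz": [2,-5,78],"rotation": [-0.2,0.3,0]},
    {"grip": 255,"xyz": [2,-5,78],"rotation": [-0.2,0.3,0]}
  ]
}}

```text
time: 5.35
ee_pos: [0.5677, -0.0025, 0.0871]
eef_rot: [0.991, 0.134, -0.001, 0.0]
ft_force: [-0.7, -0.4, -3.2]
width: 0.0351
```

```bash
python3 - <<'E'
from bench import r,viewer
from h import *
s=r.read_state(); show(s)
inc(s,[*V(0,-.100),.0795],15.6)
c=cam(viewer,'side'); cv2.imwrite('pics/f_side.png',cv2.resize(c['img'][180:310,190:350],None,fx=4,fy=4))
E
```

```text
t 5.35 pos [ 0.5677 -0.0025  0.0871] yaw 15.44 tz [-0.002 -0.    -1.   ] F [-0.65 -0.35 -3.2 ] w 0.0351 q [ 0.46  0.41 -0.65  1.75  0.28  1.08 -0.01]
shift [ 1.2 -0.5  7.6] rot [-0.01  0.09 -0.16]
```

View pics/f_side.png

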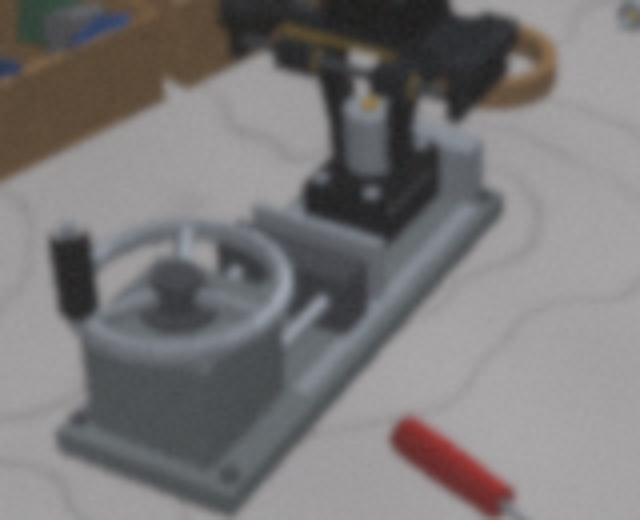

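The side crop shows the unit upright between the face plate and the fixed jaw, about 8 mm above the bed. Setting it down gently.

>>> {"name": "apply_moves", "arguments": {
  "increments": [
    {"grip": 255,"xyz": [1,0,4],"rotation": [0,0,-0.2]},
    {"grip": 255,"xyz": [1,0,6],"rotation": [0,0,-0.2]},
    {"grip": 255,"xyz": [1,0,7.5],"rotation": [0,0,-0.2]},
    {"grip": 255,"xyz": [1,0,8],"rotation": [0,0,-0.2]}
  ]
}}

```text
time: 5.9
ee_pos: [0.5694, -0.0021, 0.0802]
eef_rot: [0.991, 0.136, 0.0, 0.0]
ft_force: [0.2, -0.0, -3.5]
width: 0.0351
```

>>> {"name": "apply_moves", "arguments": {
  "increments": [
    {"grip": 255,"xyz": [0,0,0],"rotation": [0,0,0]}
  ]
}}

```text
time: 6.02
ee_pos: [0.5694, -0.0021, 0.0802]
eef_rot: [0.991, 0.136, 0.0, 0.0]
ft_force: [0.2, -0.3, -2.8]
width: 0.0351
```

>>> {"name": "apply_moves", "arguments": {
  "increments": [
    {"grip": 255,"xyz": [0,0,0.8],"rotation": [0,0,0]},
    {"grip": 255,"xyz": [0,0,1.5],"rotation": [0,0,0]},
    {"grip": 255,"xyz": [0,0,1.5],"rotation": [0,0,0]}
  ]
}}

```text
time: 6.4
ee_pos: [0.5696, -0.0021, 0.0794]
eef_rot: [0.991, 0.136, 0.0, 0.0]
ft_force: [-3.1, -1.3, 6.3]
width: 0.0351
```

It has touched down: the force went from -3 to +6 N. Releasing.

>>> {"name": "apply_moves", "arguments": {
  "increments": [
    {"grip": 60,"xyz": [0,0,0],"rotation": [0,0,0]},
    {"grip": 60,"xyz": [0,0,0],"rotation": [0,0,0]},
    {"grip": 60,"xyz": [0,0,0],"rotation": [0,0,0]},
    {"grip": 60,"xyz": [0,0,0],"rotation": [0,0,0]}
  ]
}}

```text
time: 6.9
ee_pos: [0.5696, -0.0021, 0.0793]
eef_rot: [0.991, 0.136, 0.0, 0.0]
ft_force: [-0.2, 0.5, 0.6]
width: 0.0638
```

>>> {"name": "apply_moves", "arguments": {
  "increments": [
    {"grip": 60,"xyz": [0,0,-20],"rotation": [0,0,0]},
    {"grip": 60,"xyz": [0,0,-60],"rotation": [0,0,0]},
    {"grip": 60,"xyz": [0,0,-110],"rotation": [0,0,0]},
    {"grip": 60,"xyz": [0,0,-150],"rotation": [0,0,0]},
    {"grip": 60,"xyz": [0,0,-150],"rotation": [0,0,0]}
  ]
}}

```text
time: 7.52
ee_pos: [0.5712, -0.0014, 0.2341]
eef_rot: [0.991, 0.136, 0.004, 0.001]
ft_force: [-0.2, -0.6, -0.6]
width: 0.0663
```

```bash
python3 - <<'E'
from bench import r,viewer
from h import *
s=r.read_state(); show(s)
c=cam(viewer,'side'); cv2.imwrite('pics/g_side.png',cv2.resize(c['img'][180:310,190:350],None,fx=4,fy=4))
c=cam(viewer,'wrist'); cv2.imwrite('pics/g_wrist.png',c['img'])
# crank from side view by depth
c=cam(viewer,'top'); P=pts(c); cv2.imwrite('pics/g_top.png',cv2.resize(c['img'][150:270,185:385],None,fx=4,fy=4))
m=(P[...,2]>.165)&(P[...,2]<.195)&(abs(P[...,0]-.52)<.06)&(abs(P[...,1]-.27)<.06)
q=(P[m][:,:2]*1e3).astype(np.float32); print(m.sum(),cv2.minEnclosingCircle(q))
C=V(.0,.125); 
for yaw in (15.6,): inc(s,[*V(.031,.178),.215],yaw)
E
```

```text
t 7.53 pos [ 0.5712 -0.0014  0.2341] yaw 15.66 tz [ 0.007 -0.001 -1.   ] F [-0.24 -0.57 -0.61] w 0.0663 q [ 0.5   0.28 -0.69  1.58  0.18  1.34  0.06]
82 ((522.64501953125, 275.2325134277344), 12.231260299682617)
shift [  28.7 -278.4   18.5] rot [ 0.17 -0.39  0.06]
```

View pics/g_side.png

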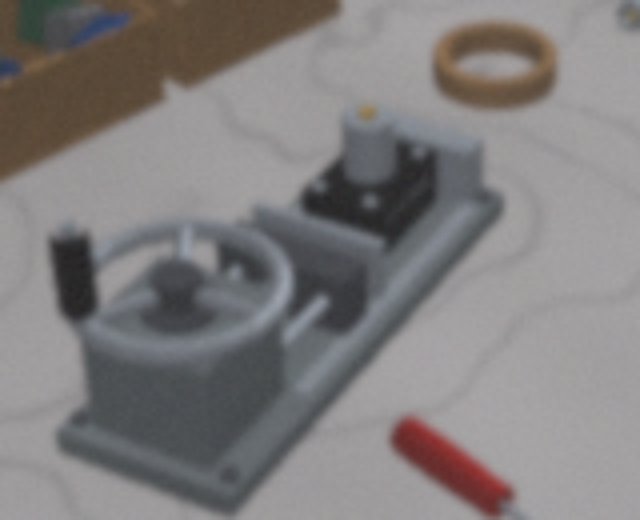

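View pics/g_wrist.png

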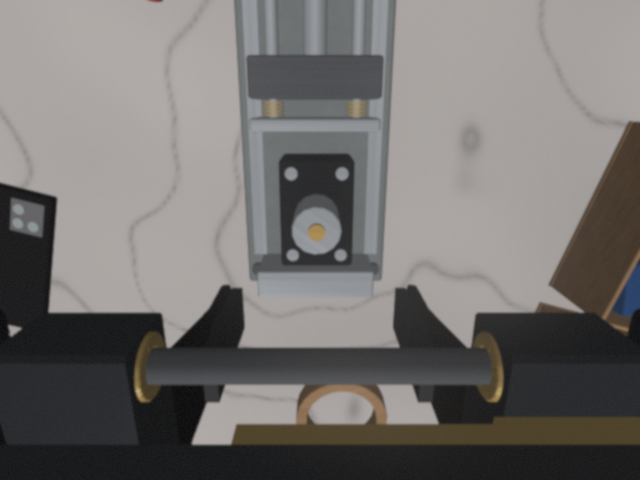

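The unit stands square on the bed. In the wrist view its can is at (317,232), just ahead of the fixed jaw, with a few mm of clearance. Next is the crank handle, measured at (0.5226, 0.2752); that is 62 mm from the wheel axis, as specified.

>>> {"name": "apply_moves", "arguments": {
  "increments": [
    {"grip": 60,"xyz": [5,-50,0],"rotation": [0,0,0]},
    {"grip": 60,"xyz": [12,-112,5],"rotation": [0,0,0]},
    {"grip": 60,"xyz": [18,-174,10],"rotation": [0,0,0]},
    {"grip": 60,"xyz": [24,-236,15],"rotation": [0,0,0]},
    {"grip": 60,"xyz": [28,-278,18],"rotation": [0,-0.4,0]}
  ]
}}

```text
time: 8.3
ee_pos: [0.5192, 0.2759, 0.2098]
eef_rot: [0.99, 0.137, -0.005, 0.001]
ft_force: [-0.4, -0.3, -0.4]
width: 0.0666
```

```bash
python3 - <<'E'
from bench import r,viewer
from h import *
s=r.read_state(); show(s)
inc(s,[.5226,.2749,.149],15.6)
c=cam(viewer,'wrist'); cv2.imwrite('pics/h_wrist.png',c['img']); print(proj(c,[.5226,.2749,.182]))
E
```

```text
t 8.3 pos [0.5192 0.2759 0.2098] yaw 15.8 tz [-0.009 -0.003 -1.   ] F [-0.41 -0.31 -0.37] w 0.0666 q [ 0.08  0.38 -0.81  1.55  0.27  1.34 -0.49]
shift [ 3.6  1.9 60.7] rot [0.02 0.54 0.2 ]
[327.28594284 292.54905214]
```

View pics/h_wrist.png

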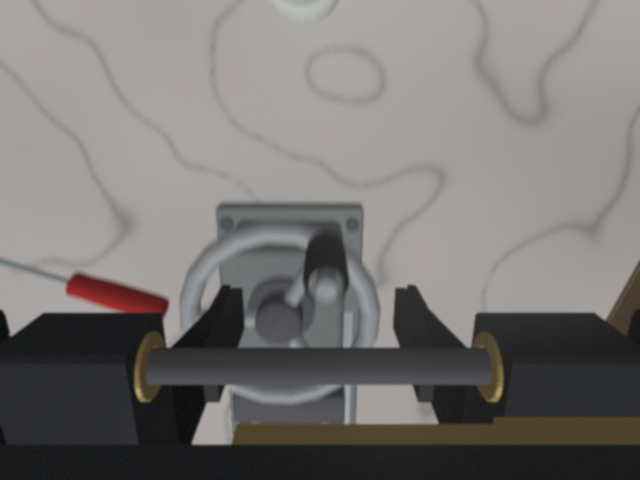

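The handle's top is at (325,285), as predicted, and between the fingers. Descending and pinching.

>>> {"name": "apply_moves", "arguments": {
  "increments": [
    {"grip": 60,"xyz": [3.5,1,10],"rotation": [0,0.5,0]},
    {"grip": 60,"xyz": [3.5,1,35],"rotation": [0,0.5,0]},
    {"grip": 60,"xyz": [3.5,1,60],"rotation": [0,0.5,0]},
    {"grip": 60,"xyz": [3.5,1,60],"rotation": [0,0.5,0]},
    {"grip": 255,"xyz": [3.5,1,60],"rotation": [0,0.5,0]}
  ],
  "squeeze": 25
}}

```text
time: 8.98
ee_pos: [0.5203, 0.2806, 0.1499]
eef_rot: [0.99, 0.14, -0.001, -0.001]
ft_force: [0.7, 0.4, 0.5]
width: 0.0622
```

>>> {"name": "apply_moves", "arguments": {
  "increments": [
    {"grip": 255,"xyz": [0,0,0],"rotation": [0,0,0]},
    {"grip": 255,"xyz": [0,0,0],"rotation": [0,0,0]},
    {"grip": 255,"xyz": [0,0,0],"rotation": [0,0,0]},
    {"grip": 255,"xyz": [0,0,0],"rotation": [0,0,0]},
    {"grip": 255,"xyz": [0,0,0],"rotation": [0,0,0]}
  ]
}}

```text
time: 9.6
ee_pos: [0.5204, 0.2807, 0.1501]
eef_rot: [0.99, 0.14, -0.0, -0.001]
ft_force: [1.5, 0.5, 0.7]
width: 0.0233
```

```bash
cat >> h.py <<'E'
WC=np.array([.5082,.2150])
def crank(s,step,n=5,off=(0,0)):
    p=s['ee_pos']; d=p[:2]-np.array(off)-WC; rr=np.hypot(*d); a=np.degrees(np.arctan2(d[1],d[0])); print('r',rr.round(4),'world ang',a.round(2),'wheel mod360',round((PH-a)%360,1))
    R0=R.from_quat(s['eef_rot'])
    for k in range(1,n+1):
        b=np.radians(a-step*k); t=np.array([*(WC+off+.062*np.array([np.cos(b),np.sin(b)])),.149])
        print('  ',k,(R0.inv().apply(t-p)*1000).round(1))
    print((R0.inv()*(R.from_euler('z',15.6,degrees=True)*R.from_euler('x',180,degrees=True))).as_rotvec(degrees=True).round(2))
E
python3 - <<'E'
from bench import r,viewer
from h import *
s=r.read_state(); show(s); crank(s,20)
E
```

```text
t 9.6 pos [0.5204 0.2807 0.1501] yaw 16.06 tz [-0.001  0.002 -1.   ] F [1.52 0.45 0.71] w 0.0233 q [ 0.06  0.43 -0.79  1.62  0.32  1.23 -0.52]
r 0.0668 world ang 79.44 wheel mod360 296.2
   1 [15.1 17.2  1. ]
   2 [27.  35.1  0.9]
   3 [31.9 56.1  0.9]
   4 [29.5 77.5  0.8]
   5 [19.8 96.7  0.8]
[-0.16  0.03  0.46]
```

The pinch sits 6 mm off-centre on the 19 mm pads. I'll re-centre it before winding.

>>> {"name": "apply_moves", "arguments": {
  "increments": [
    {"grip": 150,"xyz": [0,0,0],"rotation": [0,0,0]},
    {"grip": 150,"xyz": [0,0,0],"rotation": [0,0,0]},
    {"grip": 150,"xyz": [0.5,6,1],"rotation": [0,0,0.5]},
    {"grip": 150,"xyz": [0.5,6,1],"rotation": [0,0,0.5]},
    {"grip": 255,"xyz": [0.5,6,1],"rotation": [0,0,0.5]}
  ]
}}

```text
time: 10.22
ee_pos: [0.5226, 0.2749, 0.149]
eef_rot: [0.991, 0.135, -0.001, -0.001]
ft_force: [0.2, 0.5, -0.1]
width: 0.0313
```

>>> {"name": "apply_moves", "arguments": {
  "increments": [
    {"grip": 255,"xyz": [0,0,0],"rotation": [0,0,0]},
    {"grip": 255,"xyz": [0,0,0],"rotation": [0,0,0]},
    {"grip": 255,"xyz": [0,0,0],"rotation": [0,0,0]},
    {"grip": 255,"xyz": [0,0,0],"rotation": [0,0,0]}
  ]
}}

```text
time: 10.72
ee_pos: [0.5225, 0.275, 0.149]
eef_rot: [0.991, 0.135, -0.001, -0.001]
ft_force: [-2.2, -0.9, 1.7]
width: 0.0232
```

```bash
python3 - <<'E'
from bench import r,viewer
from h import *
s=r.read_state(); show(s); crank(s,20)
E
```

```text
t 10.72 pos [0.5225 0.275  0.149 ] yaw 15.55 tz [-0.002  0.002 -1.   ] F [-2.17 -0.88  1.75] w 0.0232 q [ 0.07  0.43 -0.79  1.63  0.31  1.22 -0.51]
r 0.0617 world ang 76.61 wheel mod360 299.0
   1 [16.9 13.2 -0. ]
   2 [28.  31.7 -0.1]
   3 [32.1 52.8 -0.1]
   4 [28.8 74.1 -0.2]
   5 [18.4 92.9 -0.2]
[-0.16  0.05 -0.05]
```

>>> {"name": "apply_moves", "arguments": {
  "increments": [
    {"grip": 255,"xyz": [17,13,0],"rotation": [0,0,0]},
    {"grip": 255,"xyz": [28,32,0],"rotation": [0,0,0]},
    {"grip": 255,"xyz": [32,53,0],"rotation": [0,0,0]},
    {"grip": 255,"xyz": [29,74,0],"rotation": [0,0,0]},
    {"grip": 255,"xyz": [29,74,0],"rotation": [0,0,0]}
  ]
}}

```text
time: 11.35
ee_pos: [0.5697, 0.2094, 0.1489]
eef_rot: [0.991, 0.134, -0.002, -0.001]
ft_force: [-7.7, -1.4, 6.3]
width: 0.0233
```

```bash
python3 - <<'E'
from bench import r,viewer
from h import *
s=r.read_state(); show(s); crank(s,20)
E
```

```text
t 11.35 pos [0.5697 0.2094 0.1489] yaw 15.44 tz [-0.004  0.001 -1.   ] F [-7.72 -1.4   6.26] w 0.0233 q [ 0.16  0.46 -0.76  1.58  0.32  1.24 -0.38]
r 0.0617 world ang -5.2 wheel mod360 20.8
   1 [-10.7  18.6  -0.1]
   2 [-27.4  32.3  -0. ]
   3 [-47.7  39.4   0. ]
   4 [-69.2  39.2   0.1]
   5 [-89.4  31.6   0.2]
[-0.12  0.19 -0.16]
```

>>> {"name": "apply_moves", "arguments": {
  "increments": [
    {"grip": 255,"xyz": [-11,19,0],"rotation": [0,0,0]},
    {"grip": 255,"xyz": [-27,32,0],"rotation": [0,0,0]},
    {"grip": 255,"xyz": [-48,39,0],"rotation": [0,0,0]},
    {"grip": 255,"xyz": [-69,39,0],"rotation": [0,0,0]},
    {"grip": 255,"xyz": [-89,32,0],"rotation": [0,0,0]}
  ]
}}

```text
time: 11.98
ee_pos: [0.4929, 0.1542, 0.1491]
eef_rot: [0.991, 0.134, -0.0, -0.001]
ft_force: [5.9, 10.1, -5.8]
width: 0.0232
```

```bash
python3 - <<'E'
from bench import r,viewer
from h import *
s=r.read_state(); show(s); crank(s,20)
E
```

```text
t 11.97 pos [0.4929 0.1542 0.1491] yaw 15.36 tz [-0.001  0.002 -1.   ] F [ 5.93 10.08 -5.77] w 0.0232 q [ 0.33  0.25 -0.81  1.81  0.19  1.16 -0.27]
r 0.0627 world ang -104.1 wheel mod360 119.7
   1 [-16.3 -14.3   0.1]
   2 [-27.2 -32.8   0.2]
   3 [-31.2 -54.    0.3]
   4 [-27.6 -75.2   0.3]
   5 [-17.  -94.    0.4]
[-0.15  0.03 -0.24]
```

Smooth so far: wheel ≈ 480°, forces about 10 N.

>>> {"name": "apply_moves", "arguments": {
  "increments": [
    {"grip": 255,"xyz": [-16,-14,0],"rotation": [0,0,0]},
    {"grip": 255,"xyz": [-27,-33,0],"rotation": [0,0,0]},
    {"grip": 255,"xyz": [-31,-54,0],"rotation": [0,0,0]},
    {"grip": 255,"xyz": [-28,-75,0],"rotation": [0,0,0]},
    {"grip": 255,"xyz": [-17,-94,0],"rotation": [0,0,0]}
  ]
}}

```text
time: 12.6
ee_pos: [0.4509, 0.2398, 0.149]
eef_rot: [0.991, 0.133, -0.001, -0.0]
ft_force: [3.0, -3.8, -1.5]
width: 0.0235
```

```bash
python3 - <<'E'
from bench import r,viewer
from h import *
s=r.read_state(); show(s); crank(s,20)
c=cam(viewer,'top'); cv2.imwrite('pics/i_top.png',cv2.resize(c['img'][150:270,185:385],None,fx=4,fy=4))
c=cam(viewer,'side'); cv2.imwrite('pics/i_side.png',cv2.resize(c['img'][150:310,180:360],None,fx=4,fy=3.7))
E
```

```text
t 12.6 pos [0.4509 0.2398 0.149 ] yaw 15.34 tz [-0.002  0.    -1.   ] F [ 3.01 -3.76 -1.48] w 0.0235 q [ 0.2   0.25 -0.87  1.83  0.21  1.16 -0.47]
r 0.0625 world ang 156.62 wheel mod360 219.0
   1 [ 16.5 -13.9   0. ]
   2 [ 36.6 -21.7  -0. ]
   3 [ 58.1 -22.2  -0.1]
   4 [ 78.5 -15.3  -0.1]
   5 [95.3 -1.8 -0.2]
[-0.04  0.12 -0.26]
```

View pics/i_side.png

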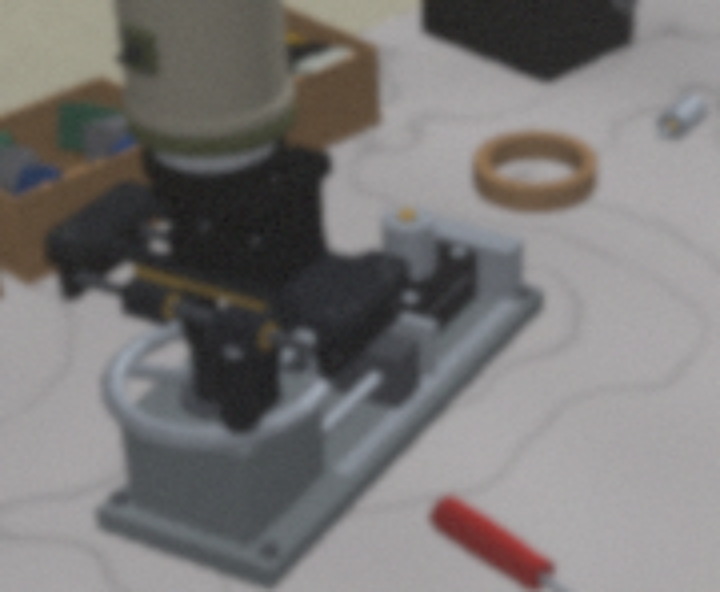

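View pics/i_top.png

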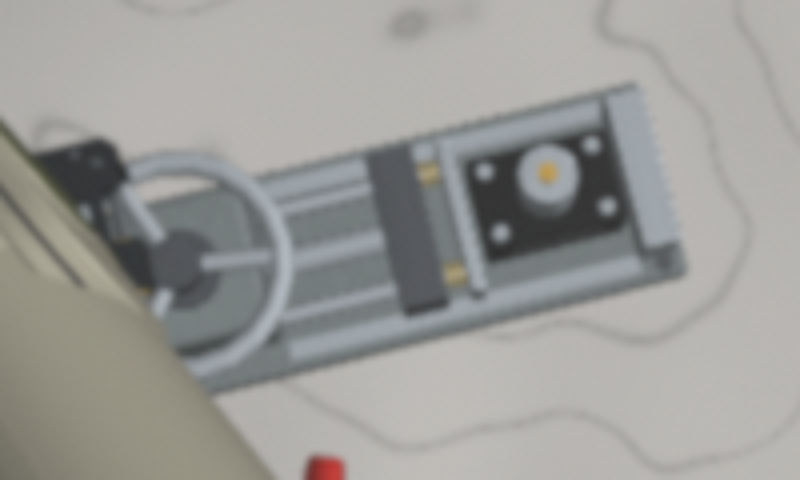

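The top view shows the jaw plate at x≈470 closing on the unit (470–625), which is still square and centred. Jaw ≈ 32 mm, so I continue.

>>> {"name": "apply_moves", "arguments": {
  "increments": [
    {"grip": 255,"xyz": [16,-14,0],"rotation": [0,0,0]},
    {"grip": 255,"xyz": [37,-22,0],"rotation": [0,0,0]},
    {"grip": 255,"xyz": [58,-22,0],"rotation": [0,0,0]},
    {"grip": 255,"xyz": [78,-15,0],"rotation": [0,0,0]},
    {"grip": 255,"xyz": [95,-2,0],"rotation": [0,0,-0.2]}
  ]
}}

```text
time: 13.32
ee_pos: [0.5424, 0.2666, 0.1489]
eef_rot: [0.991, 0.136, -0.002, -0.0]
ft_force: [-14.0, -15.2, 13.5]
width: 0.0231
```

```bash
python3 - <<'E'
from bench import r,viewer
from h import *
s=r.read_state(); show(s); crank(s,20)
E
```

```text
t 13.32 pos [0.5424 0.2666 0.1489] yaw 15.64 tz [-0.004  0.    -1.   ] F [-13.97 -15.18  13.46] w 0.0231 q [ 0.09  0.47 -0.8   1.58  0.35  1.24 -0.5 ]
r 0.0619 world ang 56.49 wheel mod360 319.1
   1 [11.1 18.4 -0.2]
   2 [15.2 39.6 -0.2]
   3 [11.7 60.8 -0.2]
   4 [ 1.2 79.6 -0.2]
   5 [-15.   93.7  -0.2]
[-0.08  0.22  0.04]
```

>>> {"name": "apply_moves", "arguments": {
  "increments": [
    {"grip": 255,"xyz": [7,9,0],"rotation": [0,0,0]},
    {"grip": 255,"xyz": [13,24,0],"rotation": [0,0,0]},
    {"grip": 255,"xyz": [15,40,0],"rotation": [0,0.2,0]},
    {"grip": 255,"xyz": [13,56,0],"rotation": [0,0.2,0]},
    {"grip": 255,"xyz": [7,71,0],"rotation": [0,0.2,0]}
  ]
}}

```text
time: 13.95
ee_pos: [0.5681, 0.1998, 0.149]
eef_rot: [0.991, 0.136, -0.0, -0.001]
ft_force: [-7.6, 5.6, 5.8]
width: 0.0232
```

```bash
python3 - <<'E'
from bench import r,viewer
from h import *
s=r.read_state(); show(s); crank(s,15)
E
```

```text
t 13.95 pos [0.5681 0.1998 0.149 ] yaw 15.66 tz [-0.001  0.002 -1.   ] F [-7.62  5.6   5.83] w 0.0232 q [ 0.2   0.45 -0.79  1.59  0.33  1.23 -0.37]
r 0.0618 world ang -14.27 wheel mod360 29.9
   1 [-9.7 13.  -0. ]
   2 [-22.5  22.8  -0.1]
   3 [-37.4  29.   -0.1]
   4 [-53.5  31.2  -0.1]
   5 [-69.5  29.1  -0.1]
[-0.14  0.    0.06]
```

>>> {"name": "apply_moves", "arguments": {
  "increments": [
    {"grip": 255,"xyz": [-10,13,0],"rotation": [0,0,0]},
    {"grip": 255,"xyz": [-22,23,0],"rotation": [0,0,0]},
    {"grip": 255,"xyz": [-37,29,0],"rotation": [0,0,0]},
    {"grip": 255,"xyz": [-53,31,0],"rotation": [0,0,0]},
    {"grip": 255,"xyz": [-69,29,0],"rotation": [0,0,0]}
  ]
}}

```text
time: 14.58
ee_pos: [0.5098, 0.1526, 0.1491]
eef_rot: [0.991, 0.136, 0.001, -0.002]
ft_force: [3.4, 7.7, -1.6]
width: 0.0232
```

```bash
python3 - <<'E'
from bench import r,viewer
from h import *
s=r.read_state(); show(s); crank(s,15)
c=cam(viewer,'top'); cv2.imwrite('pics/j_top.png',cv2.resize(c['img'][150:270,185:385],None,fx=4,fy=4))
E
```

```text
t 14.57 pos [0.5098 0.1526 0.1491] yaw 15.61 tz [ 0.002  0.003 -1.   ] F [ 3.4   7.68 -1.62] w 0.0232 q [ 0.35  0.29 -0.83  1.78  0.23  1.17 -0.28]
r 0.0625 world ang -88.57 wheel mod360 104.2
   1 [-14.9  -6.4   0. ]
   2 [-27.9 -16.1   0. ]
   3 [-37.9 -28.8   0.1]
   4 [-44.4 -43.7   0.1]
   5 [-46.7 -59.7   0.1]
[-0.16 -0.14  0.01]
```

View pics/j_top.png

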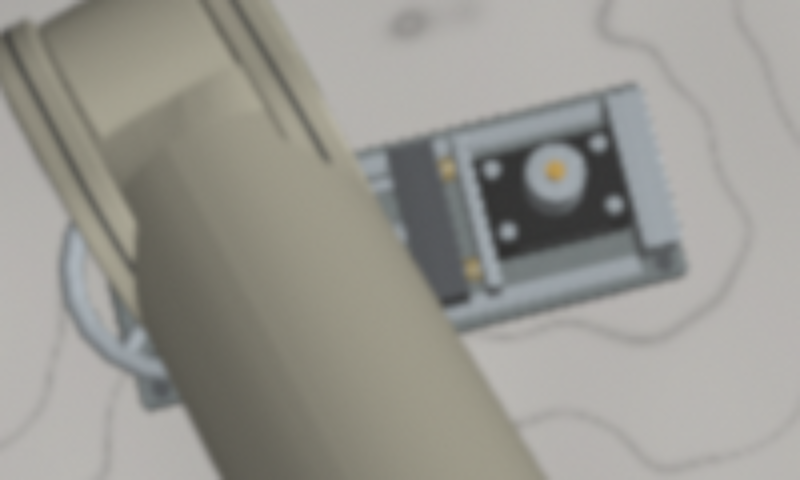

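The unit is home against the fixed jaw and the spring gap (x≈450) is narrowing: jaw ≈ 45.8 mm. About 60° more to reach a 7 mm squeeze.

>>> {"name": "apply_moves", "arguments": {
  "increments": [
    {"grip": 255,"xyz": [-15,-6,0],"rotation": [0,0,0]},
    {"grip": 255,"xyz": [-28,-16,0],"rotation": [0,0,0]},
    {"grip": 255,"xyz": [-38,-29,0],"rotation": [0,0,0]},
    {"grip": 255,"xyz": [-43,-40,0],"rotation": [0,0,0]},
    {"grip": 255,"xyz": [-43,-40,0],"rotation": [0,0,0]}
  ]
}}

```text
time: 15.25
ee_pos: [0.4565, 0.1794, 0.1491]
eef_rot: [0.991, 0.136, 0.002, -0.001]
ft_force: [4.1, 5.0, -5.1]
width: 0.0231
```

>>> {"name": "apply_moves", "arguments": {
  "increments": [
    {"grip": 255,"xyz": [0,0,0],"rotation": [0,0,0]},
    {"grip": 255,"xyz": [0,0,0],"rotation": [0,0,0]}
  ]
}}

```text
time: 15.5
ee_pos: [0.457, 0.1788, 0.149]
eef_rot: [0.991, 0.136, 0.002, -0.001]
ft_force: [3.3, 3.4, -3.1]
width: 0.0235
```

```bash
python3 - <<'E'
from bench import r,viewer
from h import *
s=r.read_state(); show(s); crank(s,5,1)
c=cam(viewer,'top'); P=pts(c); cv2.imwrite('pics/k_top.png',cv2.resize(c['img'][150:270,185:385],None,fx=4,fy=4))
a=np.radians(PH); d=P[...,:2]-VO; X=d[...,0]*np.cos(a)+d[...,1]*np.sin(a); Y=-d[...,0]*np.sin(a)+d[...,1]*np.cos(a)
m=(P[...,2]>.057)&(P[...,2]<.072)&(abs(X)<.055)&(Y>-.12)&(Y<.05)
print(m.sum(),'movjaw Y ext',np.percentile(Y[m],[0,1,99,100])*1e3)
print(np.histogram(Y[m]*1e3,np.arange(-75,30,2)))
m=(P[...,2]>.04+.02)&(P[...,2]<.07)&(abs(X)<.032)&(Y>-.148)&(Y<-.06); 
m=(P[...,2]>.1)&(P[...,2]<.12)&(abs(X)<.04)&(Y>-.15)&(Y<-.05); print('can',X[m].mean(),Y[m].mean())
E
```

```text
t 15.5 pos [0.457  0.1788 0.149 ] yaw 15.63 tz [ 0.004  0.003 -1.   ] F [ 3.31  3.44 -3.09] w 0.0235 q [ 0.35  0.19 -0.88  1.88  0.16  1.14 -0.32]
r 0.0627 world ang -144.76 wheel mod360 160.4
   1 [-0.9 -5.4  0.1]
[-0.1  -0.28  0.03]
1044 movjaw Y ext [-119.95101462 -117.47359218  -13.27955241   27.08162362]
(array([17, 21, 21, 17, 20, 21, 19, 23, 34, 30, 33, 29, 22,  0,  0,  0, 28,
       34, 33, 31, 33, 34, 29, 33, 34, 29, 35, 33, 29, 36, 32,  0,  0,  0,
        0,  0,  0,  0,  0,  1,  0,  0,  0,  1,  0,  0,  0,  1,  0,  0,  0,
        1]), array([-75, -73, -71, -69, -67, -65, -63, -61, -59, -57, -55, -53, -51,
       -49, -47, -45, -43, -41, -39, -37, -35, -33, -31, -29, -27, -25,
       -23, -21, -19, -17, -15, -13, -11,  -9,  -7,  -5,  -3,  -1,   1,
         3,   5,   7,   9,  11,  13,  15,  17,  19,  21,  23,  25,  27,
        29]))
can 0.0001415746259507112 -0.104492080643208
```

View pics/k_top.png

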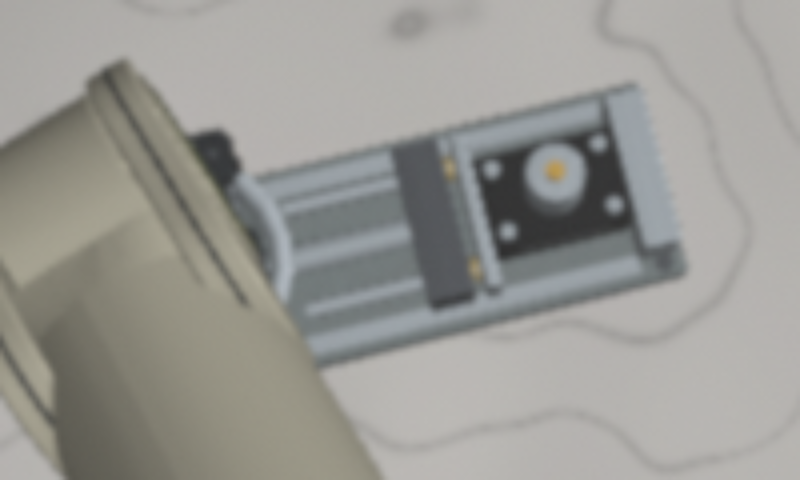

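```bash
python3 - <<'E'
from h import *
c=pickle.load(open('a_top.pkl','rb'));P=pts(c)
a=np.radians(PH); d=P[...,:2]-VO; X=d[...,0]*np.cos(a)+d[...,1]*np.sin(a); Y=-d[...,0]*np.sin(a)+d[...,1]*np.cos(a)
m=(P[...,2]>.057)&(P[...,2]<.072)&(abs(X)<.055)&(Y>-.12)&(Y<.05)
h=np.histogram(Y[m]*1e3,np.arange(-75,40,2)); print([(int(b),int(n)) for n,b in zip(*h)])
E
```

```text
[(-75, 0), (-73, 0), (-71, 0), (-69, 0), (-67, 0), (-65, 0), (-63, 0), (-61, 0), (-59, 0), (-57, 0), (-55, 0), (-53, 0), (-51, 0), (-49, 0), (-47, 0), (-45, 0), (-43, 0), (-41, 0), (-39, 0), (-37, 0), (-35, 25), (-33, 34), (-31, 29), (-29, 34), (-27, 33), (-25, 8), (-23, 0), (-21, 0), (-19, 0), (-17, 0), (-15, 0), (-13, 0), (-11, 28), (-9, 30), (-7, 30), (-5, 39), (-3, 29), (-1, 29), (1, 39), (3, 30), (5, 29), (7, 39), (9, 29), (11, 33), (13, 35), (15, 30), (17, 31), (19, 8), (21, 0), (23, 0), (25, 1), (27, 1), (29, 0), (31, 0), (33, 1), (35, 0), (37, 0)]
```

The plate-to-jaw gap went from 13.5 to 6.5 mm, a squeeze of ≈7 mm. That agrees with the wheel angle (880°, jaw 48.9 mm). The can at y = -104.5 mm means the unit is home (nominal -105). Letting go.

>>> {"name": "apply_moves", "arguments": {
  "increments": [
    {"grip": 130,"xyz": [0,0,0],"rotation": [0,0,0]},
    {"grip": 130,"xyz": [0,0,0],"rotation": [0,0,0]},
    {"grip": 130,"xyz": [0,0,0],"rotation": [0,0,0]},
    {"grip": 130,"xyz": [0,0,0],"rotation": [0,0,0]}
  ]
}}

```text
time: 16.05
ee_pos: [0.4569, 0.1787, 0.149]
eef_rot: [0.991, 0.136, 0.002, -0.001]
ft_force: [0.8, 0.2, 0.3]
width: 0.0419
```

>>> {"name": "apply_moves", "arguments": {
  "increments": [
    {"grip": 130,"xyz": [0,0,-15],"rotation": [0,0,0]},
    {"grip": 130,"xyz": [0,0,-45],"rotation": [0,0,0]},
    {"grip": 130,"xyz": [0,0,-90],"rotation": [0,0,0]},
    {"grip": 130,"xyz": [0,0,-120],"rotation": [0,0,0]},
    {"grip": 130,"xyz": [0,0,-120],"rotation": [0,0,0]}
  ]
}}

```text
time: 16.68
ee_pos: [0.4574, 0.1791, 0.2722]
eef_rot: [0.991, 0.136, 0.005, -0.001]
ft_force: [0.4, 0.8, -0.3]
width: 0.0424
```

>>> {"name": "apply_moves", "arguments": {
  "increments": [
    {"grip": 130,"xyz": [-40,-15,-5],"rotation": [0,0,0]},
    {"grip": 130,"xyz": [-60,-20,-10],"rotation": [0,0,0]},
    {"grip": 130,"xyz": [-60,-20,-10],"rotation": [0,0,0]},
    {"grip": 130,"xyz": [-60,-20,-10],"rotation": [0,0,0]}
  ]
}}

```text
time: 17.18
ee_pos: [0.3946, 0.1819, 0.2815]
eef_rot: [0.991, 0.136, 0.005, -0.001]
ft_force: [0.5, -0.2, 0.4]
width: 0.0426
```

```bash
python3 - <<'E'
from bench import r,viewer
from h import *
s=r.read_state(); show(s); print(abs(s['joint_vel']).max())
c=cam(viewer,'side'); cv2.imwrite('pics/l_side.png',c['img'])
c=cam(viewer,'top'); P=pts(c); cv2.imwrite('pics/l_top.png',c['img'])
a=np.radians(PH); d=P[...,:2]-VO; X=d[...,0]*np.cos(a)+d[...,1]*np.sin(a); Y=-d[...,0]*np.sin(a)+d[...,1]*np.cos(a)
m=(P[...,2]>.057)&(P[...,2]<.072)&(abs(X)<.055)&(Y>-.055)&(Y<.05)
h=np.histogram(Y[m]*1e3,np.arange(-55,0,2)); print([(int(b),int(n)) for n,b in zip(*h)])
m=(P[...,2]>.1)&(P[...,2]<.12)&(abs(X)<.04)&(Y>-.15)&(Y<-.05); print('can',X[m].mean(),Y[m].mean(),np.median(P[m][:,2]))
m=(P[...,2]>.165)&(P[...,2]<.19)&(abs(X)<.09)&(abs(Y-.125)<.09); print('crank',m.sum(),X[m].mean() if m.any() else 0,Y[m].mean() if m.any() else 0)
E
```

```text
t 17.18 pos [0.3946 0.1819 0.2815] yaw 15.62 tz [ 0.009  0.003 -1.   ] F [ 0.52 -0.16  0.37] w 0.0426 q [ 0.44 -0.12 -0.88  1.81 -0.1   1.4  -0.15]
0.018163012343535918
[(-55, 33), (-53, 32), (-51, 23), (-49, 0), (-47, 0), (-45, 0), (-43, 28), (-41, 33), (-39, 35), (-37, 30), (-35, 33), (-33, 35), (-31, 29), (-29, 33), (-27, 35), (-25, 29), (-23, 35), (-21, 33), (-19, 29), (-17, 36), (-15, 30), (-13, 0), (-11, 0), (-9, 0), (-7, 0), (-5, 1), (-3, 0)]
can 7.682222404269915e-05 -0.1044097822751709 0.11019138022563836
crank 56 -0.061282700838878976 0.09964736504847116
```

View pics/l_side.png

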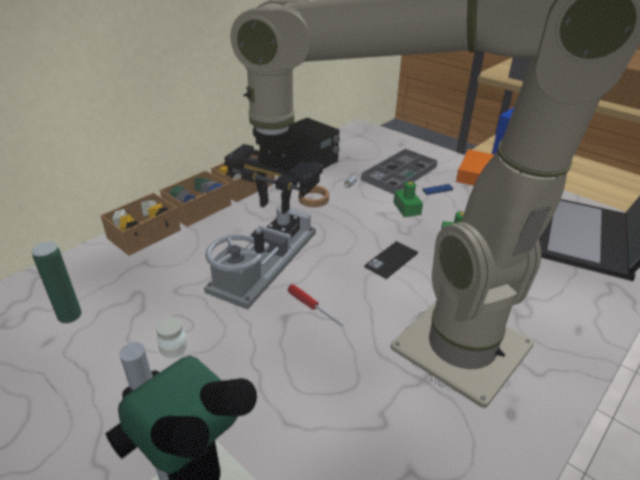

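View pics/l_top.png

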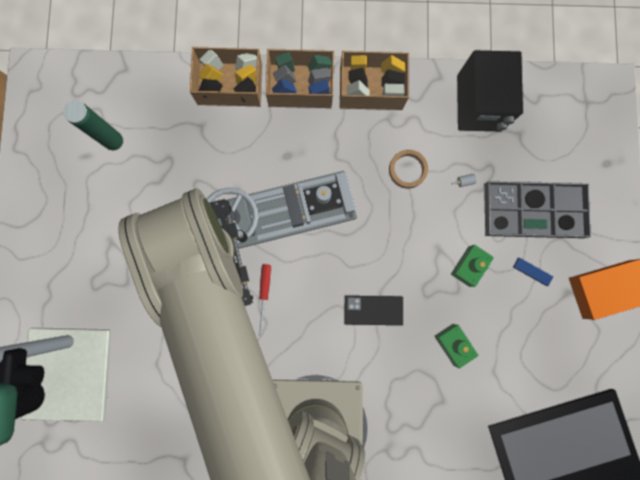

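The unit is clamped at (323,195) in the top view, nothing shifted on release, and the gripper is clear. The tape (408,169) and bare motor (465,181) are where they started in the top view, and the jar (171,337) in the side view. Handing in.

```bash
python3 -c "
from bench import r
print(r.close_job())"
```

```text
the job is handed in; nothing more can be done
None
```

The drive unit is clamped in the vise, motor upward, and the job is handed in after about 17 s of robot time. I lifted the black unit by its can and stood it on the bed with its length across the gap. I then turned the crank about 581° clockwise, let go and backed the gripper away.

Last checks, all with the gripper clear:
- **Wheel:** it is at about 880°, which puts the jaw at about 48.9 mm. It did not move when I let go.
- **Springs:** the gap behind the face plate went from 13.5 mm free to about 6.5 mm. That is a squeeze of about 7 of 14 mm, or roughly 17 N, and agrees with the wheel angle.
- **Unit:** its can sits at (0, -104.4) mm in the vise frame. Home is -105, so it agrees within the 2 mm calibration. The can top is 110 mm above the bench, so the unit stands flat on the bed.
- **Bystanders:** the tape and the small motor are at the same pixels as before in the top view. The jar is too in the side view; the arm hid it from above.
- **Forces:** the highest wrist reading at the end of a move was about 25 N, during winding.

The first pinch on the crank was 6 mm off-centre, so I re-gripped before winding. No check failed or disagreed.

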